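Load a printing block into the UV exposure box and latch its lid

TASK

Load the long printing block into the UV exposure box: set it down flat on the low level apron at the foot of the ramp, lengthwise, and let go of it, then push it up the ramp until it rests against the top stop. Then swing the open lid shut over it and turn the T-handle a quarter turn clockwise until it stops, so that the lid is drawn tight onto its gasket. Leave everything else on the bench where it is.

Things in the scene. Friction and masses are not known exactly. Their poses are not given: they have to be found in the camera images.
- block: the printing block to load: a rectangular wooden block with a grey relief plate on top, 96 long (its x) x 60 wide (its y) x 24 high mm, 0.11 to 0.23 kg, lying flat on the bench beyond the exposure box with its plate up. Origin: centre of its underside, z up. Either end may go first. Take it across its 60 mm width.
- square_block: bystander: a square block of the same make, 60 x 60 x 24 mm. Origin: centre of its underside. The two blocks may lie in each other's places.
- exposer: the fixed exposure box, a grey and aluminium unit 400 mm long. Origin: on the bench under its middle; x points along its length, up the ramp (roughly to the robot's left), y to the left of that (roughly towards the robot), z up. From low to high x: a level apron, a ramp between two rails, and at the ramp's upper half a walled chamber with the top stop, the open lid hinged behind it.
- apron (a point): centre of the apron's top face: a level plate 126 mm long, 110 wide, its top 12 mm above the bench. Axes as the exposer's; the exposer's origin lies 137.5 mm ahead along x. From 40 mm ahead of this point a flared mouth (walls 20 mm high) narrows from 88 to 72 mm.
- ramp_foot (a point): middle of the line where the apron meets the ramp deck, 62.5 mm ahead of point apron. From here the deck rises straight at 0.157 rad (9 degrees) to the stop, 243 mm on. Rails 20 mm high, 68 mm apart, so that no finger fits beside the block; from 125 mm up the ramp they become chamber walls 40 mm high. Friction holds the block anywhere on the ramp; pushing it takes 1 to 4 N. Axes as the exposer's.
- stop (a point): middle of the foot of the top stop's face, where the deck meets it. Its x points up along the slope, its y across, its z square to the deck: the block lies against the stop when its origin is at x = -48 mm, y = 0 +- 4 mm, z = 0 here.
- lid (a joint): hinge angle of the lid, rad: 0 = shut and drawn tight on the gasket, about 0.04 = shut, resting on the uncompressed gasket, 2.0 = open against its stay (it starts at 1.9 to 2.0). Upright is 1.73, so it leans back a little. Pushed over past upright (below about 1.65) it falls shut on its own, damped, in 1 to 2 s. Pushing takes 1 to 5 N near its free edge.
- lid_hinge (a point): on the lid's hinge line, in the middle of its width, just above and behind the top stop. Its y lies along the hinge line (exposer's y); its x and z turn with the lid: the lid is an 88 mm wide, 8 mm thick panel that runs 134 mm from here along this point's -x; z is the lid's outer face normal (up when shut).
- lid_edge (a point): middle of the lid's free edge on its outer face, 134 mm from the hinge line; axes as lid_hinge. A flap 62 mm wide hangs 35 mm from the inner face there. At its -y side an ear, 50 mm long from the free edge, reaches out to 87 mm from the lid's middle and carries the T-handle, 64 mm aside; the outer face elsewhere is bare.
- t_handle (a point): centre of the T-handle's cross bar, on its turning axis (this point's z, square to the lid, outwards). The bar is 64 long (x of this point) x 11 wide x 14 mm high, its underside 21 mm clear above the lid, on a 14 mm stem. With the lid shut it is 0.11 m above the bench, its axis leaning 9 degrees to the exposer's -x; a vertical tool can turn it.
- latch (a joint): turn of the T-handle, rad: 0 = loose, bar along the box (starts at 0 to 0.15), 1.571 = end stop, fully latched, bar across the box. It grows clockwise seen from above the shut lid. Takes about 0.1 to 0.3 N m; stays where it is left. Turned before the lid is shut, its tongue will not pass the keeper.
- solvent: bystander: amber bottle, 60 mm across, 170 mm high; origin under its middle
- ink_jar: bystander: small white jar, 54 mm across, 48 mm high; origin under its middle
- gouge: bystander: mushroom-handled carving gouge about 150 mm long, lying to the right; origin on the bench near its handle
- stamp: bystander: black rubber disc, 68 mm across, 14 mm high; origin under its middle
- mug: bystander: white mug, 76 mm across, 85 mm high; origin under its middle
There are look-alikes about, which are no part of the job. Leave any green look-alike of the block alone.

How it is judged:
On the way, in this order (a step that is already met when the one before it is completed fails the run):
1. the block lies flat and lengthwise on the apron, let go (x of block in the frame of apron between -0.045 and 0.04 m and y of block in the frame of apron between -0.03 and 0.03 m and z of block in the frame of apron between -0.004 and 0.01 m and angle between block's own z axis and vertical below 0.17 rad and angle between the x axis of block and the x axis of exposer, either way round below 0.4 rad and linear speed of block below 0.02 m/s and contact force between the fingers and block below 0.2 N), for 0.2 s.
2. the block has been pushed up the ramp and rests against the top stop (x of block in the frame of stop between -0.053 and -0.044 m and y of block in the frame of stop between -0.008 and 0.008 m and z of block in the frame of stop between -0.004 and 0.005 m and angle between the z axis of block and the z axis of stop, either way round below 0.06 rad and linear speed of block below 0.02 m/s and value of joint lid above 1 rad), for 0.2 s.
3. the lid is shut over the block (value of joint lid below 0.09 rad), for 0.2 s.
4. the T-handle is turned and the lid drawn tight (value of joint latch above 1.3 rad and value of joint lid below 0.02 rad), for 0.2 s.
At the end, for the whole second after the job is handed in: the block rests flat on the ramp deck against the top stop (its end within 5 mm of it, within 8 mm of the middle), still and released; the lid is drawn tight (under 0.02 rad) and the T-handle turned at least 1.3 rad (all of step 4 and x of block in the frame of stop between -0.053 and -0.044 m and y of block in the frame of stop between -0.008 and 0.008 m and z of block in the frame of stop between -0.004 and 0.005 m and angle between the z axis of block and the z axis of stop, either way round below 0.06 rad and linear speed of block below 0.01 m/s and contact force between the fingers and block below 0.2 N); the robot touches nothing.
It fails at once if the square block or another bystander is moved by more than 30 mm (distance of any of square_block, solvent, ink_jar, gouge, stamp, mug from where it was at the start of the episode above 0.03 m).
It fails at once if a standing bystander is tipped over (angle between any of solvent, ink_jar, mug's own z axis and vertical above 0.5 rad).
It also fails if it takes over 72 s, if anything falls off the work surface, if the arm or the gripper's body presses on something with over 40 N, if the wrist force passes 120 N, or if a joint passes its speed limit or range.

ROBOT

A 7-joint arm with a two-finger parallel gripper is mounted at the origin on the work surface. World frame = base frame: x ahead of the robot, y to its left, z up, the work surface at z = 0. Lengths are in m, angles in rad, forces in N, time in s.
With the tool pointing down it reaches from about 0.4 to 0.85 m from the base axis. Payload 10.4 kg.
Tool frame: the origin (TCP) lies at the very end of the fingers, on their centre line; the grasp point (between the pads) lies r.tcp_to_grasp behind it (r.tcp_to_grasp is the distance from the TCP to the grasp point, in m); z points along the fingers, y is the line along which they close (so a half turn about z gives the same grasp; the last joint's range is limited). The gripper opens to 87 mm and grips with 3 to 60 N. Pads are 19 mm wide; open, the fingers measure 117 mm over their backs; the gripper's body (75 mm by 190 mm) begins 51 mm behind the grasp point.
Start: joints at [-1.139, 0.332, -0.065, 1.46, 0.022, 1.35, -0.088], TCP at [0.275, 0.561, 0.223] pointing down, gripper open.
Joint ranges: [-2.6, 2.6], [-0.5, 2.12], [-1.47, 1.34], [0.16, 2.42], [-1.27, 4.41], [0.06, 2.06], [-2.6, 2.6]. Speed limits (rad/s): [2.22, 2.22, 2.79, 2.79, 3.14, 3.14, 3.14].

INTERFACE

Orientations are given as a unit quaternion [x, y, z, w].
In Python, from bench import monitor, cams, ticket, r gives the robot as it stands.
- The arm moves only by the shell command python3 -m crank 'ROWS' [OPENING] [FORCE]. ROWS is a JSON object whose one key "steps" holds a list of rows, each a list of 2 entries, a list of its own where there are three numbers: the shift along the world's x, y, z in units of 25 mm (1.0 is 25 mm), then the turn, a rotation vector about the world's x, y, z in units of 5 degrees (1.0 is 5 degrees). In form: {"steps": [[[x, y, z], [ax, ay, az]], ...]}. A call has 1 to 10 rows; each row shifts and turns the commanded pose from where the row before left it; what a row does not reach is not made up. A row lasts 1/12 s, in which the tool goes at most 41.7 mm and 7.16 degrees, less where a joint would pass 70% of its speed; a pose out of reach is approached as far as the arm can. A call is refused whole if a number of a shift passes 1 or a number of a turn 1, either way. A call with a gripper value outside its range is refused whole. OPENING is the finger opening in mm, from 0 to 87, set as the call begins (- or left out, the last holds). The fingers move at their own pace and stop on an object; FORCE is the grip in N (left out, the last holds). Time passes only in rows, so rows that do not move let the fingers close. It gives the time, the measured TCP pose, the force, the opening and the grip force at its end, in the units of the state.
- monitor.read_state(): the state, without advancing time (a new reading comes with each control period).
- cams.camera(name): name is "scene" or "top"; returns a dict with "pixels" (480x640x3 uint8, blue, green, red), "z_map" (480x640 float32, m along the optical axis (not along the pixel's ray), 0 where there is no reading), "vfov" (degrees; the focal length in pixels is half the picture's height over the tangent of half this angle, whatever the lens; pixels are square), "cx", "cy" (the principal point, pixels), "T" (4x4, takes a point from camera to world coordinates). Camera axes: x right, y up, looking along -z (the intrinsics and any distortion apply to the point x, -y, -z); pixel columns grow to the right and rows downward; lengths in m; the calibration is good to about 2 mm. A picture is of the moment at which its call begins.
- ticket.close_job(): hands the job in; it is judged then, once.
The state is a dict: "time": time; "joint_positions": joint angles; "joint_vel": joint speeds; "joint_torque": joint torques, N m; "ee_pos": TCP position; "eef_rot": TCP orientation; "ft_force": force on the tool from outside, world axes, zero at the start; "torque": the same for the moment, N m; "width": finger opening in m; "grip_force": force on a finger pad.
Only numpy, scipy, OpenCV 4.12 (cv2) and the standard library are available. Lean on these libraries where they do the work, as an engineer would, in place of code of your own. Each camera call takes 0.05 s, during which the arm holds its last target. There are 200 camera calls.

## Working session

There is one attempt and no reset: what is moved stays moved. The work goes in short steps, Python scripts to look and compute and a shell command to move; the robot and the scene stay as the last step left them, time stands still between calls to the robot, and variables do not carry over. Pictures are saved under pics/ and viewed, at most 10 in all, crops included, and the job is handed in when it is done.

```bash
ls; mkdir -p pics; cat > h.py <<'E'
import numpy as np, cv2
from bench import monitor, cams, ticket, r
def shot(n):
    c=cams.camera(n); f=240/np.tan(np.radians(c["vfov"])/2)
    d=c["z_map"]; v,u=np.mgrid[:480,:640]
    P=np.stack([(u-c["cx"])/f*d,-(v-c["cy"])/f*d,-d],-1)
    T=np.array(c["T"]); W=P@T[:3,:3].T+T[:3,3]; W[d==0]=np.nan
    return c,W
E
python3 - <<'E'
from h import *
s=monitor.read_state(); print({k:np.round(v,3) for k,v in s.items()}, r.tcp_to_grasp)
for n in("scene","top"):
    c,W=shot(n); cv2.imwrite(f"pics/{n}0.png",c["pixels"]); np.save(n+"0.npy",W)
    print(n,[k for k in c],c["vfov"],c["cx"],c["cy"],np.round(c["T"],3).tolist(), {k:c[k] for k in c if k not in("pixels","z_map","T")})
E
```

```text
pics
{'time': np.float64(0.0), 'joint_positions': array([-1.139,  0.333, -0.065,  1.461,  0.022,  1.35 , -0.088]), 'joint_vel': array([-0.002, -0.   ,  0.001, -0.   , -0.001, -0.   ,  0.001]), 'joint_torque': array([-1.0000e-03, -6.2327e+01,  2.4000e-02, -3.8990e+01, -6.2000e-02,
        4.0000e-02,  0.0000e+00]), 'ee_pos': array([0.274, 0.561, 0.222]), 'eef_rot': array([ 0.225,  0.974, -0.001, -0.   ]), 'ft_force': array([-0.607, -0.11 , -0.61 ]), 'torque': array([-0.018,  0.03 ,  0.084]), 'grip_force': np.float64(0.0), 'width': np.float64(0.087)} 0.0187
scene ['pixels', 'z_map', 'vfov', 'cx', 'cy', 'T'] 42.202895719707804 310.41139551432366 244.20042421209868 [[0.234, -0.825, 0.515, 1.181], [0.972, 0.19, -0.136, -0.121], [0.014, 0.533, 0.846, 1.192], [0.0, 0.0, 0.0, 1.0]] {'vfov': 42.202895719707804, 'cx': 310.41139551432366, 'cy': 244.20042421209868}
top ['pixels', 'z_map', 'vfov', 'cx', 'cy', 'T'] 55.06517244939668 313.8496396277752 233.80695002734606 [[0.015, 0.996, -0.083, 0.446], [-1.0, 0.014, -0.008, 0.025], [-0.007, 0.084, 0.996, 1.103], [0.0, 0.0, 0.0, 1.0]] {'vfov': 55.06517244939668, 'cx': 313.8496396277752, 'cy': 233.80695002734606}
```

View pics/top0.png

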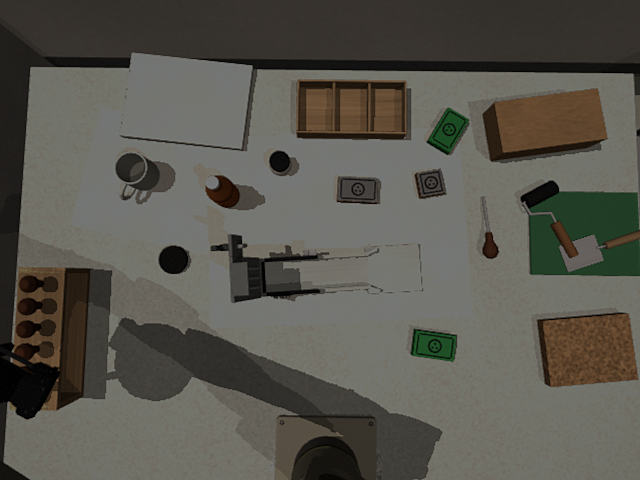

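View pics/scene0.png

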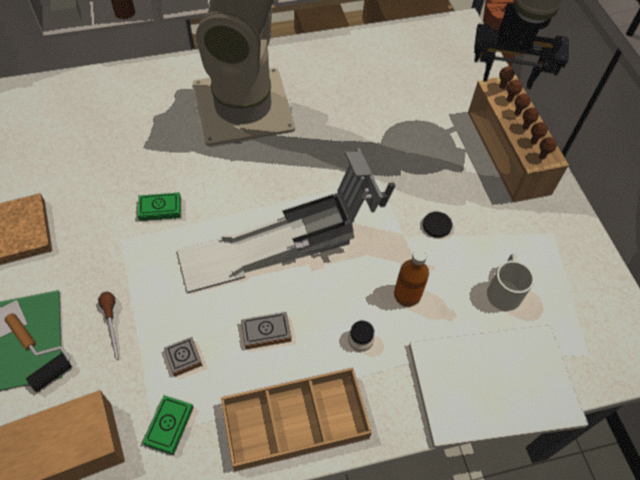

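The top view shows the long block at about (358,189), the square block at (431,184), the apron at (395,268), the lid at (236,268) and the T-handle at (222,246). Now I'll measure them.

```bash
python3 - <<'E'
from h import *
Wt=np.load("top0.npy"); Ws=np.load("scene0.npy")
def box(W,u0,u1,v0,v1,z0,z1,nm):
    p=W[v0:v1,u0:u1].reshape(-1,3); p=p[(p[:,2]>z0)&(p[:,2]<z1)]
    if len(p)<10: print(nm,len(p)); return p
    q=p[:,:2].astype(np.float32); rc=cv2.minAreaRect(q)
    print(nm,len(p),"med",np.round(np.median(p,0),4),"rect c",np.round(rc[0],4),"sz",np.round(rc[1],4),"ang",round(rc[2],2),"z",np.round(np.percentile(p[:,2],[5,95]),4)); return p
box(Wt,325,395,165,215,.015,.04,"block T"); box(Ws,232,300,302,360,.015,.04,"block S")
box(Wt,408,452,160,208,.015,.04,"sq T"); box(Ws,160,208,330,380,.015,.04,"sq S")
box(Wt,362,432,238,298,.008,.018,"apron T"); box(Ws,172,262,225,295,.008,.018,"apron S")
for nm,W,b in(("T",Wt,(340,430,235,300)),("S",Ws,(215,300,200,290))): box(W,*b,.026,.05,"rails "+nm)
box(Wt,205,300,225,310,.12,.4,"lid T"); box(Ws,330,400,140,240,.12,.4,"lid S")
print("bench",np.nanmedian(Wt[320:330,300:400].reshape(-1,3),0))
# bystanders
box(Wt,195,245,165,215,.02,.2,"solvent"); box(Wt,265,295,145,180,.03,.06,"jar")
def pr(W,us,v): print(v,[(u,)+tuple(np.round(W[v,u]*1000).astype(float)) for u in us])
for v in(240,246,255,268,280,290,297): pr(Wt,range(212,262,6),v)
im=cv2.imread("pics/top0.png")[215:315,200:330]; cv2.imwrite("pics/c1.png",cv2.resize(im,None,fx=6,fy=6,interpolation=2)[:600,:])
im=cv2.imread("pics/scene0.png")[130:280,260:420]; cv2.imwrite("pics/c2.png",cv2.resize(im,(640,600),interpolation=2))
E
```

```text
block T 1004 med [ 0.6446 -0.0673  0.0231] rect c [ 0.6456 -0.0679] sz [0.096  0.0601] ang 87.8 z [0.0191 0.0265]
block S 1294 med [ 0.6478 -0.0703  0.0229] rect c [ 0.6456 -0.0696] sz [0.0959 0.0625] ang 87.67 z [0.0178 0.027 ]
sq T 640 med [ 0.6625 -0.2396  0.0229] rect c [ 0.664  -0.2405] sz [0.0607 0.06  ] ang 11.34 z [0.0183 0.0265]
sq S 876 med [ 0.6658 -0.2426  0.0231] rect c [ 0.6637 -0.2427] sz [0.0615 0.0598] ang 10.47 z [0.0183 0.0272]
apron T 2446 med [ 0.4576 -0.1525  0.0114] rect c [ 0.4582 -0.1483] sz [0.11   0.1392] ang 4.48 z [0.0087 0.0148]
apron S 2664 med [ 0.4565 -0.1474  0.012 ] rect c [ 0.4622 -0.1372] sz [0.1986 0.1244] ang 85.66 z [0.0086 0.0166]
rails T 261 med [ 0.4188 -0.0697  0.035 ] rect c [ 0.4536 -0.0723] sz [0.0996 0.0909] ang 2.24 z [0.0295 0.0421]
rails S 1317 med [ 0.4318 -0.0013  0.0331] rect c [ 0.4504 -0.0295] sz [0.101  0.1764] ang 3.82 z [0.0266 0.0472]
lid T 1616 med [0.4487 0.1752 0.2216] rect c [0.4523 0.1786] sz [0.1322 0.0666] ang 24.53 z [0.1313 0.2359]
lid S 1854 med [0.457  0.172  0.2007] rect c [0.4519 0.1769] sz [0.1351 0.0688] ang 2
[... 3602 characters left out ...]
54, np.float64(407.0), np.float64(156.0), np.float64(131.0)), (260, np.float64(406.0), np.float64(148.0), np.float64(96.0))]
297 [(212, np.float64(384.0), np.float64(274.0), np.float64(-1.0)), (218, np.float64(384.0), np.float64(260.0), np.float64(-1.0)), (224, np.float64(385.0), np.float64(245.0), np.float64(-0.0)), (230, np.float64(385.0), np.float64(231.0), np.float64(1.0)), (236, np.float64(397.0), np.float64(179.0), np.float64(214.0)), (242, np.float64(396.0), np.float64(172.0), np.float64(190.0)), (248, np.float64(395.0), np.float64(164.0), np.float64(165.0)), (254, np.float64(393.0), np.float64(156.0), np.float64(133.0)), (260, np.float64(392.0), np.float64(147.0), np.float64(103.0))]
```

View pics/c2.png

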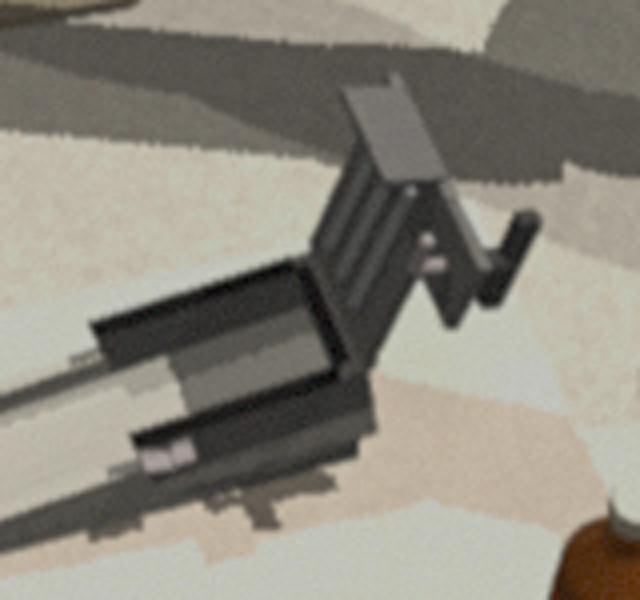

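```bash
python3 - <<'E'
from h import *
a0=np.radians(94.48); A=np.array([.4587,-.1549])
for nm in("top","scene"):
    W=np.load(nm+"0.npy").reshape(-1,3)
    ex=np.array([np.cos(a0),np.sin(a0)]); ey=np.array([-ex[1],ex[0]])
    d=W[:,:2]-A; x=d@ex; y=d@ey; z=W[:,2]
    print(nm,"apron edges by x: ymin,ymax")
    for lo in np.arange(-.06,.03,.02):
        m=(x>lo)&(x<lo+.02)&(abs(y)<.08)&(z>.007)&(z<.018); print(round(lo+.01,3),np.round(np.percentile(y[m],[.5,99.5])*1000,1),end=' ')
    m=(abs(y)<.03)&(z>.007)&(z<.018)&(x<0)&(x>-.1); print("\n xmin",np.round(np.percentile(x[m],[.3])*1000,1))
    for lo in np.arange(.07,.32,.03):
        m=(x>lo)&(x<lo+.03)&(abs(y)<.06); deck=.012+np.tan(.157)*(lo+.015-.0625)
        h=z-.012-np.tan(.157)*(x-.0625)
        dm=m&(abs(h)<.006)&(abs(y)<.03); w=m&(h>.013)&(h<.05)&(z<.12)
        l=w&(y>0); rr=w&(y<0)
        f=lambda q:np.round(np.percentile(y[q],[2,50,98])*1000,1) if q.sum()>5 else None
        print(round(lo+.015,3),"deck h",np.round(np.median(h[dm])*1000,1) if dm.sum()>5 else None,dm.sum(),"L",f(l),"R",f(rr), "hw",np.round(np.percentile(h[w],90)*1000,1) if w.sum() else None)
    m=(z>.12)&(x>.24)&(x<.45)&(abs(y)<.15)
    print("lid/handle pts (exposer-apron frame) by y bins: x range,z range")
    for lo in np.arange(-.10,.06,.01):
        q=m&(y>lo)&(y<lo+.01)
        if q.sum()>3: print(round(lo+.005,3),q.sum(),np.round([x[q].min(),x[q].max(),z[q].min(),z[q].max()],3))
E
```

```text
top apron edges by x: ymin,ymax
-0.05 [-54.6  54.4] -0.03 [-54.   53.3] -0.01 [-54.7  54.5] 0.01 [-53.7  53.5] 0.03 [-54.7  54.3] 
 xmin [-63.]
0.085 deck h -0.5 323 L [33.9 37.7 41.6] R [-41.3 -37.8 -34. ] hw 22.2
0.115 deck h -0.8 325 L [34.2 38.  41.9] R [-41.9 -37.9 -34.6] hw 22.3
0.145 deck h -0.6 325 L [34.  37.8 41.5] R [-41.8 -37.7 -34.1] hw 21.7
0.175 deck h -0.5 331 L [34.1 38.1 41.8] R [-54.4 -40.3 -34. ] hw 47.2
0.205 deck h -1.1 330 L [34.  37.3 41.7] R [-53.6 -41.4 -34. ] hw 46.9
0.235 deck h -0.7 345 L [34.  37.5 41.7] R [-41.8 -37.5 -33.8] hw 46.4
0.265 deck h -0.7 343 L [34.1 37.7 41.8] R [-41.7 -37.7 -33.9] hw 44.7
0.295 deck h -1.1 229 L [ 0.7 26.9 41.3] R [-40.9 -25.7  -1.5] hw 44.1
0.325 deck h None 0 L None R None hw None
lid/handle pts (exposer-apron frame) by y bins: x range,z range
-0.085 42 [0.328 0.346 0.181 0.227]
-0.075 78 [0.328 0.355 0.179 0.227]
-0.065 164 [0.314 0.383 0.187 0.229]
-0.055 109 [0.318 0.383 0.181 0.227]
-0.045 90 [0.312 0.348 0.122 0.228]
-0.035 117 [0.312 0.346 0.122 0.236]
-0.025 144 [0.306 0.347 0.122 0.24 ]
-0.015 141 [0.306 0.347 0.
[... 870 characters left out ...]

0.295 deck h -0.7 137 L [ 2.  33.1 42.9] R [-42.9 -36.6  -1. ] hw 44.3
0.325 deck h None 0 L None R [-42.4 -40.9 -39.1] hw 46.6
lid/handle pts (exposer-apron frame) by y bins: x range,z range
-0.085 90 [0.326 0.345 0.177 0.228]
-0.075 91 [0.325 0.367 0.166 0.226]
-0.065 294 [0.311 0.382 0.16  0.23 ]
-0.055 74 [0.316 0.38  0.18  0.227]
-0.045 104 [0.311 0.346 0.121 0.228]
-0.035 140 [0.309 0.347 0.121 0.236]
-0.025 250 [0.303 0.347 0.12  0.24 ]
-0.015 131 [0.304 0.345 0.122 0.239]
-0.005 185 [0.303 0.346 0.122 0.239]
0.005 104 [0.304 0.347 0.122 0.241]
0.015 156 [0.305 0.346 0.12  0.238]
0.025 116 [0.304 0.346 0.12  0.237]
0.035 84 [0.308 0.347 0.122 0.236]
0.045 35 [0.309 0.347 0.123 0.226]
```

```bash
python3 -m crank '{"steps":[[[0,0,1],[0,0,0]],[[0,0,1],[0,0,0]],[[0,-1,1],[0,0,-1]],[[0.5,-1,1],[0,0,-1]],[[0.6,-1,0.5],[0,0,-1]],[[0.6,-1,0],[0,0,-1]],[[0.6,-1,0],[0,0,-1]],[[0.6,-1,0],[0,0,-1]],[[0.6,-1,0],[0,0,-1]],[[0.6,-1,0],[0,0,-1]]]}' 87 20; python3 -c "
from h import *
print(np.round(monitor.read_state()['joint_positions'],3))"
```

```text
time: 0.93
ee_pos: [0.3775, 0.36, 0.3348]
eef_rot: [0.547, 0.837, -0.0, -0.0]
ft_force: [-0.5, -0.5, -0.4]
width: 0.087
grip_force: 0.0
[-0.963  0.062  0.121  1.548 -0.008  1.532 -0.429]
```

```bash
python3 -m crank '{"steps":[[[0.6,-1,0],[0,0,-1]],[[0.6,-1,0],[0,0,-1]],[[0.6,-1,0],[0,0,-1]],[[0.6,-1,0],[0,0,-1]],[[0.6,-1,0],[0,0,-1]],[[0.6,-1,0],[0,0,-0.2]],[[0.6,-1,0],[0,0,0]],[[0.6,-1,0],[0,0,0]],[[0.6,-1,0],[0,0,0]],[[0.6,-1,0],[0,0,0]]]}'; python3 -m crank '{"steps":[[[0.7,-1,0],[0,0,0]],[[0.7,-1,-0.5],[0,0,0]],[[0.7,-1,-1],[0,0,0]],[[0.7,-1,-1],[0,0,0]],[[0.7,-1,-1],[0,0,0]],[[0.6,-1,-1],[0,0,0]],[[0.6,-1,-1],[0,0,0]],[[0,-0.2,-1],[0,0,0]],[[0,0,-1],[0,0,0]],[[0,0,0],[0,0,0]]]}'; python3 -c "
from h import *
print(np.round(monitor.read_state()['joint_positions'],3))"
```

```text
time: 1.77
ee_pos: [0.5274, 0.1101, 0.3349]
eef_rot: [0.72, 0.694, -0.0, -0.0]
ft_force: [0.5, -0.7, -0.7]
width: 0.0872
grip_force: 0.0
time: 2.6
ee_pos: [0.6416, -0.069, 0.1418]
eef_rot: [0.72, 0.694, -0.003, -0.003]
ft_force: [-1.1, 0.9, -0.5]
width: 0.0868
grip_force: 0.0
[-0.337  0.466  0.502  1.52  -0.23   1.224  0.163]
```

```bash
python3 -m crank '{"steps":[[[0.1,0,-1],[0,0,0]],[[0.06,0,-1],[0,0,0]],[[0,0,-1],[0,0,0]],[[0,0,-1],[0,0,0]],[[0,0,-0.8],[0,0,0]],[[0,0,0],[0,0,0]],[[0,0,0],[0,0,0]]]}'
```

```text
time: 3.18
ee_pos: [0.6485, -0.0679, 0.0282]
eef_rot: [0.719, 0.695, -0.0, -0.0]
ft_force: [-0.2, -0.1, 1.2]
width: 0.087
grip_force: 0.0
```

```bash
python3 -m crank '{"steps":[[[-0.12,0,-0.5],[0,0,0]],[[0,0,-0.4],[0,0,0]],[[0,0,0],[0,0,0]]]}'; python3 -m crank '{"steps":[[[0,0,0],[0,0,0]],[[0,0,0],[0,0,0]],[[0,0,0],[0,0,0]],[[0,0,0],[0,0,0]],[[0,0,0],[0,0,0]],[[0,0,0],[0,0,0]]]}' 40 25
```

```text
time: 3.43
ee_pos: [0.6447, -0.0681, 0.0039]
eef_rot: [0.72, 0.694, -0.0, -0.001]
ft_force: [-0.6, 0.4, -0.4]
width: 0.0878
grip_force: 0.0
time: 3.93
ee_pos: [0.6458, -0.0685, 0.0054]
eef_rot: [0.72, 0.694, 0.0, 0.0]
ft_force: [-0.5, 0.6, 1.4]
width: 0.0599
grip_force: 25.0
```

```bash
python3 -m crank '{"steps":[[[0,0,1],[0,0,0]],[[0,0,1],[0,0,0]],[[-0.8,-0.5,1],[0,0,0.34]],[[-1,-0.5,0],[0,0,0.5]],[[-1,-0.5,0],[0,0,0.5]],[[-1,-0.5,0],[0,0,0]],[[-1,-0.5,0],[0,0,0]],[[-1,-0.5,0],[0,0,0]],[[-1,-0.5,0],[0,0,0]],[[-0.64,-0.56,0],[0,0,0]]]}';python3 -m crank '{"steps":[[[0,0,0],[0,0,0]],[[0,0,-0.5],[0,0,0]],[[0,0,-0.5],[0,0,0]],[[0,0,0],[0,0,0]],[[0,0,0],[0,0,0]]]}'; python3 - <<'E'
from h import *
c,W=shot("top"); cv2.imwrite("pics/c3.png",cv2.resize(c["pixels"][150:350,280:480],(600,600)))
E
```

```text
time: 4.77
ee_pos: [0.457, -0.1703, 0.0798]
eef_rot: [0.678, 0.735, 0.0, -0.001]
ft_force: [-0.2, 0.1, -1.6]
width: 0.0598
grip_force: 25.0
time: 5.18
ee_pos: [0.4592, -0.1699, 0.0549]
eef_rot: [0.678, 0.735, -0.0, -0.0]
ft_force: [0.2, -0.6, -1.8]
width: 0.0598
grip_force: 25.0
```

View pics/c3.png

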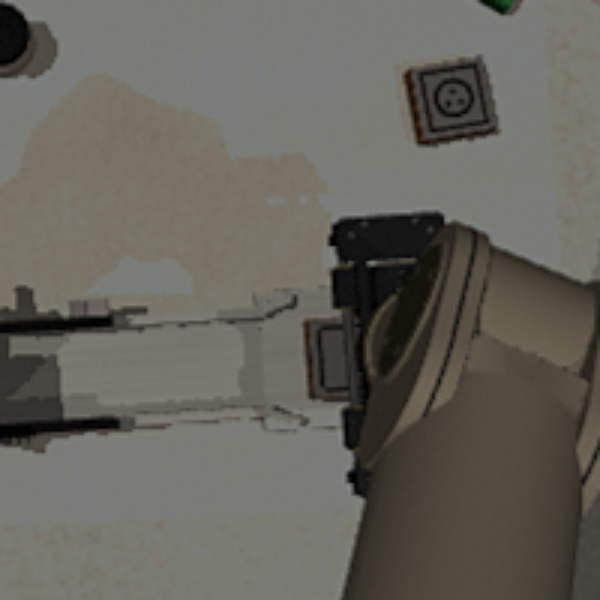

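The block hangs straight and centred over the apron, its front end at (305,360) in the crop, short of the mouth. Lowering and releasing it.

```bash
python3 -m crank '{"steps":[[[0,0,-0.5],[0,0,0]],[[0,0,-0.5],[0,0,0]],[[0,0,-0.3],[0,0,0]],[[0,0,-0.15],[0,0,0]],[[0,0,0],[0,0,0]]]}'; python3 -m crank '{"steps":[[[0,0,0],[0,0,0]],[[0,0,0],[0,0,0]],[[0,0,0],[0,0,0]],[[0,0,0],[0,0,0]],[[0,0,0],[0,0,0]],[[0,0,0],[0,0,0]]]}' 87; python3 -m crank '{"steps":[[[0,0,0.4],[0,0,0]],[[0,0,1],[0,0,0]],[[0,0,1],[0,0,0]],[[0,-1,0.4],[1,0.08,0]],[[0.1,-1,0],[1,0.08,0]],[[0.1,-1,0],[0.4,0.03,0]],[[0.1,-1,0],[0,0,0]],[[0,-0.2,0],[0,0,0]],[[0,0,0],[0,0,0]]]}' - ;  python3 - <<'E'
from h import *
c,W=shot("top"); p=W[230:310,350:450].reshape(-1,3); p=p[(p[:,2]>.03)&(p[:,2]<.042)&(p[:,1]<-.1)]
print(len(p),cv2.minAreaRect(p[:,:2].astype(np.float32)),np.median(p,0))
cv2.imwrite("pics/c4.png",cv2.resize(c["pixels"][150:350,280:480],(600,600)))
E
```

```text
time: 5.65
ee_pos: [0.4593, -0.17, 0.0186]
eef_rot: [0.678, 0.735, -0.0, -0.0]
ft_force: [-0.3, 0.1, -1.2]
width: 0.0601
grip_force: 25.0
time: 6.15
ee_pos: [0.4597, -0.17, 0.019]
eef_rot: [0.678, 0.735, 0.0, 0.0]
ft_force: [0.5, 0.9, -0.6]
width: 0.0851
grip_force: 0.0
time: 6.9
ee_pos: [0.4664, -0.2771, 0.0892]
eef_rot: [0.675, 0.73, 0.071, -0.077]
ft_force: [-0.9, 0.2, -0.5]
width: 0.087
grip_force: 0.0
1082 ((0.45541369915008545, -0.15929853916168213), (0.09921178221702576, 0.11803742498159409), 0.23741039633750916) [ 0.45915888 -0.16677363  0.03517206]
```

View pics/c4.png

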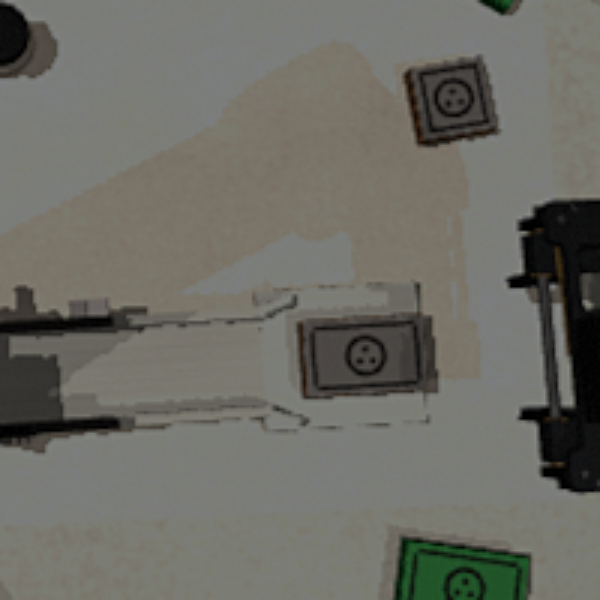

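The block lies free and flat on the apron (centre 363,357 in the crop). Next I'll close the fingers, go low behind it and push.

```bash
python3 -m crank '{"steps":[[[0.06,0,-0.7],[0,0,0]],[[0,0,-0.7],[0,0,0]],[[0,0,-0.7],[0,0,0]],[[0,0,-0.6],[0,0,0]],[[0,0,0],[0,0,0]],[[0,0,0],[0,0,0]]]}' 0 20; python3 -m crank '{"steps":[[[-0.03,0.4,0],[0,0,0]],[[-0.03,0.4,0],[0,0,0]],[[-0.03,0.4,0],[0,0,0]],[[-0.03,0.4,0],[0,0,0]],[[-0.03,0.4,0],[0,0,0]],[[-0.03,0.4,0],[0,0,0]],[[-0.03,0.4,0],[0,0,0]],[[-0.03,0.4,0],[0,0,0]]]}'
```

```text
time: 7.45
ee_pos: [0.4685, -0.2737, 0.0213]
eef_rot: [0.674, 0.731, 0.071, -0.078]
ft_force: [0.1, 0.4, 0.6]
width: 0.0548
grip_force: 0.0
time: 8.12
ee_pos: [0.465, -0.1984, 0.0223]
eef_rot: [0.675, 0.731, 0.071, -0.072]
ft_force: [15.1, -32.6, -1.4]
width: 0.0035
grip_force: 17.4
```

```bash
python3 - <<'E'
from h import *
s=monitor.read_state(); print(s['ft_force'],s['torque'],s['joint_positions'])
c,W=shot("scene"); cv2.imwrite("pics/c5.png",cv2.resize(c["pixels"][160:320,130:330],(800,640))[:600])
E
```

```text
[ 15.13981195 -32.57540863  -1.37978582] [-7.87056037 -3.47841912 -0.66272034] [-0.03037888  0.40434625  0.55018383  1.91952633 -0.44742684  1.02844078
  0.83714379]
```

View pics/c5.png

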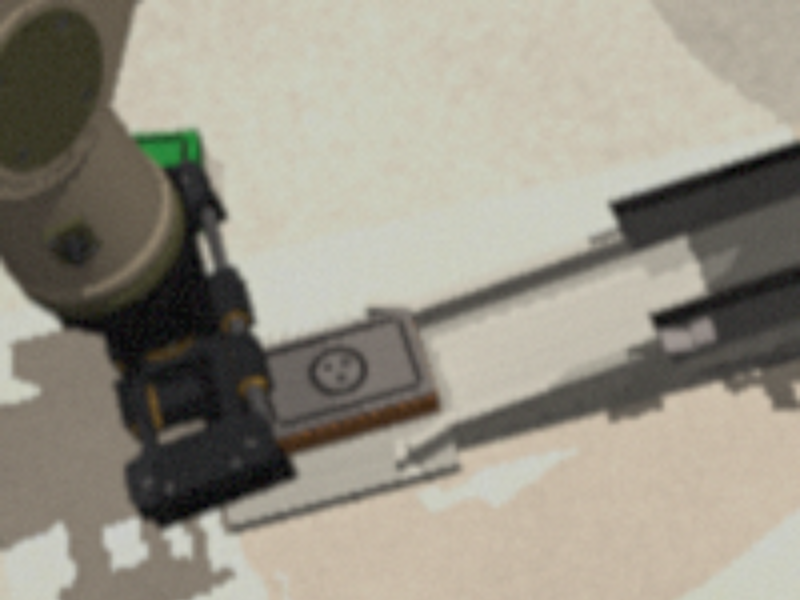

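The block has drifted towards the robot-side rail and its front corner sits against the flare at (410,320). Backing off to measure.

```bash
python3 -m crank '{"steps":[[[0.03,-0.4,0],[0,0,0]],[[0.03,-0.6,0],[0,0,0]],[[0.06,-1,0.2],[0,0,0]],[[0.06,-1,1],[0,0,0]],[[0,-1,1],[0,0,0]],[[0,-1,0],[0,0,0]],[[0,0,0],[0,0,0]]]}'; cat >> h.py <<'E'
A=np.array([.4587,-.1549]); a0=np.radians(94.48); ex=np.array([np.cos(a0),np.sin(a0)]); ey=np.array([-ex[1],ex[0]])
def fr(W):
    W=W.reshape(-1,3); d=W[:,:2]-A; return d@ex,d@ey,W[:,2]
E
python3 - <<'E'
from h import *
for n in("top","scene"):
    c,W=shot(n); x,y,z=fr(W)
    m=(x>-.13)&(x<.06)&(abs(y)<.06)&(z>.030)&(z<.045)
    m&=~((x>.03)&(abs(y)>.033)) if n=="x" else m
    k=np.zeros((200,240),np.uint8); k[((y[m]+.1)*1000).astype(int),((x[m]+.14)*1000).astype(int)]=255
    k=cv2.morphologyEx(k,cv2.MORPH_CLOSE,np.ones((5,5))); k=cv2.morphologyEx(k,cv2.MORPH_OPEN,np.ones((15,15)))
    cs,_=cv2.findContours(k,0,2); b=cv2.minAreaRect(max(cs,key=cv2.contourArea)); print(n,"s,y mm",b[0][0]-140,b[0][1]-100,b[1],b[2],np.median(z[m]))
    cv2.imwrite(f"pics/d_{n}.png",c["pixels"])
E
```

```text
time: 8.75
ee_pos: [0.4663, -0.3252, 0.0778]
eef_rot: [0.676, 0.73, 0.07, -0.075]
ft_force: [-1.3, -0.6, -0.8]
width: 0.0003
grip_force: 0.0
top s,y mm 12.759063720703125 4.559967041015625 (92.13370513916016, 57.74409103393555) 2.726310968399048 0.03527784094955133
scene s,y mm 11.367141723632812 4.087677001953125 (92.75122833251953, 58.18233108520508) 2.12109637260437 0.03508088761258055
```

```bash
python3 -m crank '{"steps":[[[0,0,0.1],[-0.8,-0.064,0]],[[0,0.5,0],[-0.8,-0.064,0]],[[-0.05,1,0],[-0.8,-0.064,0]],[[-0.05,1,0],[0,0,0]],[[-0.05,1,0],[0,0,0]],[[-0.05,1,0],[0,0,0]],[[-0.06,1,0],[0,0,0]],[[0,0.8,0],[0,0,0]],[[0,0,0],[0,0,0]],[[0,0,0],[0,0,0]]]}' 80; python3 -m crank '{"steps":[[[0,0,0],[0,0,0]]]}'
```

```text
time: 9.68
ee_pos: [0.4603, -0.1602, 0.0785]
eef_rot: [0.676, 0.737, 0.0, -0.001]
ft_force: [0.2, -0.4, -1.1]
width: 0.0592
grip_force: 0.0
time: 9.77
ee_pos: [0.4602, -0.1623, 0.0786]
eef_rot: [0.678, 0.735, 0.0, -0.0]
ft_force: [-0.0, -1.0, -0.0]
width: 0.0659
grip_force: 0.0
```

```bash
python3 -m crank '{"steps":[[[-0.04,0,0],[0,0,0]],[[0,-0.1,0],[0,0,0]],[[0,0,0],[0,0,0]],[[0,0,-0.4],[0,0,0]],[[0,0,-0.6],[0,0,0]],[[0,0,-0.6],[0,0,0]],[[0,0,-0.5],[0,0,0]],[[0,0,-0.3],[0,0,0]],[[0,0,0],[0,0,0]]]}'; python3 -m crank '{"steps":[[[0,0,0],[0,0,0]],[[0,0,0],[0,0,0]],[[0,0,0],[0,0,0]],[[0,0,0],[0,0,0]],[[0,0,0],[0,0,0]],[[0,0,0],[0,0,0]]]}' 40 20
```

```text
time: 10.52
ee_pos: [0.4582, -0.165, 0.017]
eef_rot: [0.678, 0.735, -0.001, -0.001]
ft_force: [-0.5, 0.3, 0.4]
width: 0.0801
grip_force: 0.0
time: 11.02
ee_pos: [0.4599, -0.1652, 0.0193]
eef_rot: [0.678, 0.735, 0.0, 0.0]
ft_force: [-2.3, -0.9, 5.6]
width: 0.0609
grip_force: 19.6
```

```bash
python3 -m crank '{"steps":[[[0,-0.15,0],[0,0,0]],[[0,-0.15,0],[0,0,0]],[[0,0,0],[0,0,0]],[[0,0,0],[0,0,0]]]}'; python3 -m crank '{"steps":[[[0,0,0],[0,0,0]],[[0,0,0],[0,0,0]],[[0,0,0],[0,0,0]],[[0,0,0],[0,0,0]],[[0,0,0],[0,0,0]],[[0,0,0],[0,0,0]]]}' 80; python3 -m crank '{"steps":[[[0,0,0.4],[0,0,0]],[[0,0,1],[0,0,0]],[[0,0,1],[0,0,0]],[[0,-1,0.2],[0.8,0.064,0]],[[0.1,-1,0],[0.8,0.064,0]],[[0.1,-1,0],[0.8,0.064,0]],[[0.1,-1,0],[0,0,0]],[[0.05,-0.5,0],[0,0,0]],[[0,0,0],[0,0,0]]]}' 0;  python3 - <<'E'
from h import *
for n in("top","scene"):
    c,W=shot(n); x,y,z=fr(W)
    m=(x>-.07)&(x<.06)&(abs(y)<.06)&(z>.030)&(z<.045)
    k=np.zeros((200,240),np.uint8); k[((y[m]+.1)*1000).astype(int),((x[m]+.14)*1000).astype(int)]=255
    k=cv2.morphologyEx(k,cv2.MORPH_CLOSE,np.ones((5,5))); k=cv2.morphologyEx(k,cv2.MORPH_OPEN,np.ones((15,15)))
    cs,_=cv2.findContours(k,0,2); b=cv2.minAreaRect(max(cs,key=cv2.contourArea)); print(n,"s,y mm",b[0][0]-140,b[0][1]-100,b[1],b[2],np.median(z[m]))
E
```

```text
time: 11.35
ee_pos: [0.4603, -0.1726, 0.0193]
eef_rot: [0.678, 0.735, 0.001, 0.001]
ft_force: [-0.2, -1.0, 6.3]
width: 0.0606
grip_force: 19.6
time: 11.85
ee_pos: [0.4594, -0.1724, 0.0187]
eef_rot: [0.678, 0.735, 0.0, -0.0]
ft_force: [1.0, 0.5, 0.1]
width: 0.0793
grip_force: 0.0
time: 12.6
ee_pos: [0.4676, -0.2883, 0.0842]
eef_rot: [0.676, 0.73, 0.07, -0.076]
ft_force: [-0.4, 0.3, -0.1]
width: 0.0279
grip_force: 0.0
top s,y mm 6.814910888671875 1.016571044921875 (93.92263793945312, 57.55192184448242) 3.012787342071533 0.03506597320749716
scene s,y mm 3.7731170654296875 0.42425537109375 (93.77420043945312, 60.58704376220703) 2.935673475265503 0.03515063598146129
```

```bash
python3 -m crank '{"steps":[[[-0.18,0,-0.7],[0,0,0]],[[0,0,-0.7],[0,0,0]],[[0,0,-0.7],[0,0,0]],[[0,0,-0.4],[0,0,0]],[[0,0,0],[0,0,0]],[[0,0,0],[0,0,0]]]}'; python3 -m crank '{"steps":[[[-0.03,0.4,0],[0,0,0]],[[-0.03,0.4,0],[0,0,0]],[[-0.03,0.4,0],[0,0,0]],[[-0.03,0.4,0],[0,0,0]],[[-0.03,0.4,0],[0,0,0]],[[-0.03,0.4,0],[0,0,0]],[[-0.03,0.4,0],[0,0,0]],[[-0.015,0.2,0],[0,0,0]],[[-0.015,0.2,0],[0,0,0]]]}'
```

```text
time: 13.2
ee_pos: [0.4641, -0.2838, 0.0217]
eef_rot: [0.674, 0.732, 0.071, -0.077]
ft_force: [0.0, -0.5, -0.1]
width: 0.0004
grip_force: 0.0
time: 13.95
ee_pos: [0.4578, -0.2043, 0.0214]
eef_rot: [0.674, 0.731, 0.071, -0.077]
ft_force: [0.2, -1.1, -1.1]
width: 0.0003
grip_force: 0.3
```

```bash
python3 -m crank '{"steps":[[[-0.015,0.2,0],[0,0,0]],[[-0.015,0.2,0],[0,0,0]],[[-0.015,0.2,0],[0,0,0]],[[0,0,0],[0,0,0]]]}'; cat > m.py <<'E'
from h import *
for n in("top","scene"):
    c,W=shot(n); x,y,z=fr(W)
    h=z-.012-np.tan(.157)*np.maximum(x-.0625,0)
    m=(x>-.07)&(x<.30)&(abs(y)<.0335)&(h>.006)&(h<.034)
    k=np.zeros((200,440),np.uint8); k[((y[m]+.1)*1000).astype(int),((x[m]+.14)*1000).astype(int)]=255
    k=cv2.morphologyEx(k,cv2.MORPH_CLOSE,np.ones((5,5))); k=cv2.morphologyEx(k,cv2.MORPH_OPEN,np.ones((15,15)))
    cs,_=cv2.findContours(k,0,2); b=cv2.minAreaRect(max(cs,key=cv2.contourArea)); bx=cv2.boundingRect(max(cs,key=cv2.contourArea))
    print(n,"s,y mm",np.round([b[0][0]-140,b[0][1]-100,*b[1],b[2]],1),"front",bx[0]+bx[2]-140,"y",bx[1]-100,bx[1]+bx[3]-100)
E
python3 m.py
```

```text
time: 14.28
ee_pos: [0.4567, -0.1891, 0.0213]
eef_rot: [0.674, 0.731, 0.071, -0.077]
ft_force: [0.3, -0.5, 0.2]
width: 0.0004
grip_force: 0.0
top s,y mm [23.5 -2.  97.  58.  -0. ] front 73 y -31 28
scene s,y mm [25.5 -2.  60.  89.  90. ] front 71 y -32 29
```

```bash
python3 -m crank '{"steps":[[[0,0.3,0],[0,0,0]],[[0,0.3,0],[0,0,0]],[[0,0.3,0],[0,0,0]],[[0,0.3,0],[0,0,0]],[[0,0.3,0],[0,0,0]],[[0,0.3,0],[0,0,0]],[[-0.02,0.3,0.01],[0,0,0]],[[-0.02,0.3,0.02],[0,0,0]]]}';python3 m.py
```

```text
time: 15.05
ee_pos: [0.4555, -0.129, 0.022]
eef_rot: [0.674, 0.731, 0.071, -0.077]
ft_force: [-0.7, -0.2, -0.7]
width: 0.0006
grip_force: 0.4
top s,y mm [85.5 -4.  58.  93.  90. ] front 133 y -33 26
scene s,y mm [88.  -3.5 59.  80.  90. ] front 129 y -33 27
```

```bash
python3 -m crank '{"steps":[[[-0.03,0.4,0.03],[0,0,0]],[[-0.03,0.4,0.04],[0,0,0]],[[-0.03,0.4,0.06],[0,0,0]],[[-0.03,0.4,0.06],[0,0,0]],[[-0.03,0.4,0.06],[0,0,0]],[[-0.03,0.4,0.06],[0,0,0]],[[-0.03,0.4,0.06],[0,0,0]],[[-0.03,0.4,0.06],[0,0,0]],[[-0.03,0.4,0.06],[0,0,0]],[[-0.03,0.4,0.06],[0,0,0]]]}'; python3 -m crank '{"steps":[[[-0.03,0.4,0.06],[0,0,0]],[[-0.03,0.4,0.06],[0,0,0]],[[-0.03,0.4,0.06],[0,0,0]],[[-0.015,0.2,0.03],[0,0,0]],[[0,0,0],[0,0,0]]]}'; python3 m.py
```

```text
time: 15.98
ee_pos: [0.4482, -0.029, 0.0362]
eef_rot: [0.674, 0.731, 0.071, -0.077]
ft_force: [0.1, -2.0, 0.7]
width: 0.0003
grip_force: 0.7
time: 16.4
ee_pos: [0.4454, 0.0066, 0.0414]
eef_rot: [0.673, 0.732, 0.072, -0.077]
ft_force: [0.4, -0.0, -0.1]
width: 0.0003
grip_force: 0.0
top s,y mm [226.   -4.5  57.   84.   90. ] front 269 y -33 25
scene s,y mm [227.   2.  44.  72.  90.] front 264 y -20 25
```

```bash
python3 -m crank '{"steps":[[[-0.015,0.2,0.01],[0,0,0]],[[-0.015,0.2,0.02],[0,0,0]],[[-0.015,0.2,0.02],[0,0,0]],[[-0.015,0.2,0.02],[0,0,0]],[[-0.015,0.2,0.02],[0,0,0]],[[-0.01,0.1,0.01],[0,0,0]],[[0,0.1,0.01],[0,0,0]]]}'; python3 -m crank '{"steps":[[[0,0.1,0.01],[0,0,0]]]}'; python3 -m crank '{"steps":[[[0,0.1,0.01],[0,0,0]]]}'; python3 m.py
```

```text
time: 17.08
ee_pos: [0.4433, 0.0354, 0.0439]
eef_rot: [0.674, 0.731, 0.071, -0.077]
ft_force: [-0.5, -1.9, 1.6]
width: 0.0005
grip_force: 0.8
time: 17.17
ee_pos: [0.4433, 0.0377, 0.044]
eef_rot: [0.674, 0.731, 0.071, -0.077]
ft_force: [-0.1, -2.2, 0.0]
width: 0.0002
grip_force: 0.8
time: 17.25
ee_pos: [0.4432, 0.04, 0.0443]
eef_rot: [0.674, 0.731, 0.071, -0.077]
ft_force: [-0.3, -7.8, 1.5]
width: 0.0002
grip_force: 4.8
top s,y mm [258.   -4.5  57.   76.   90. ] front 297 y -33 25
scene s,y mm [264.5   2.   46.   69.   90. ] front 300 y -21 26
```

```bash
python3 -m crank '{"steps":[[[0,0.05,0],[0,0,0]],[[0,0,0],[0,0,0]]]}'; python3 -m crank '{"steps":[[[0.01,-0.3,0],[0,0,0]],[[0.03,-0.5,0.2],[0,0,0]],[[0.03,-0.5,0.8],[0,0,0]],[[0,0,1],[0,0,0]],[[0,0,1],[-0.8,-0.064,0]],[[0,0,1],[-0.8,-0.064,0]],[[0,0,1],[-0.8,-0.064,0]],[[0,0,1],[0,0,0]],[[0,0,1],[0,0,0]],[[0,0,0],[0,0,0]]]}'; python3 m.py; python3 - <<'E'
from h import *
c,W=shot("top"); x,y,z=fr(W)
L=.0625+.243*np.cos(.157); # stop
dx=x-L; dz=z-(.012+.243*np.sin(.157)); xs=dx*np.cos(.157)+dz*np.sin(.157); zs=-dx*np.sin(.157)+dz*np.cos(.157)
m=(abs(y)<.02)&(zs>.018)&(zs<.03)&(xs>-.15)&(xs<.02); print("slope x range of block top",np.percentile(xs[m],[0,1,50,99,100]),np.median(zs[m]))
cv2.imwrite("pics/c6.png",cv2.resize(c["pixels"][160:340,180:420],(800,600)))
E
```

```text
time: 17.52
ee_pos: [0.4433, 0.04, 0.0442]
eef_rot: [0.675, 0.731, 0.071, -0.077]
ft_force: [-2.1, -7.8, 2.5]
width: 0.0003
grip_force: 3.5
time: 18.35
ee_pos: [0.4472, 0.0086, 0.2243]
eef_rot: [0.678, 0.735, 0.003, 0.002]
ft_force: [0.9, 0.2, -1.0]
width: 0.0005
grip_force: 0.0
top s,y mm [273.5  -4.5  57.   45.   90. ] front 297 y -33 25
scene s,y mm [250.    2.5  45.   92.   90. ] front 297 y -20 26
slope x range of block top [-0.0495214  -0.04859362 -0.02548842 -0.00232569 -0.00188287] 0.023355077615660823
```

View pics/c6.png

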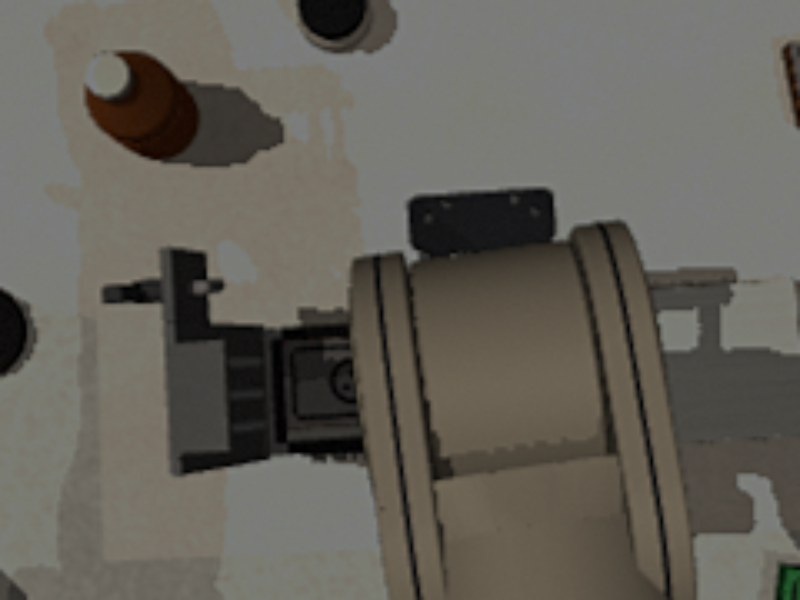

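The block sits in the chamber against the stop (front edge at about x=285 in the crop), and the lid is still open. Now going over and behind the lid.

```bash
python3 -m crank '{"steps":[[[0,0,1],[0,0,0]],[[0,0,1],[0,0,0]],[[0,0,1],[0,0,0]],[[0,0,1],[0,0,0]],[[0,0,0.6],[0,0,0]],[[-0.1,1,0],[0,0,0]],[[-0.1,1,0],[0,0,0]],[[-0.1,1,0],[0,0,0]],[[-0.1,1,0],[0,0,0]],[[-0.1,1,0],[0,0,0]]]}'; python3 -m crank '{"steps":[[[-0.1,1,0],[0,0,0]],[[-0.1,1,0],[0,0,0]],[[-0.1,1,0],[0,0,0]],[[-0.04,1,0],[0,0,0]],[[0,0.8,0],[0,0,0]],[[0,0,0],[0,0,0]],[[0,0,0],[0,0,0]]]}'
```

```text
time: 19.33
ee_pos: [0.4321, 0.1343, 0.333]
eef_rot: [0.678, 0.735, -0.001, -0.0]
ft_force: [0.9, -0.1, 0.2]
width: 0.0006
grip_force: 0.0
time: 19.92
ee_pos: [0.4238, 0.2539, 0.3327]
eef_rot: [0.677, 0.736, -0.001, -0.0]
ft_force: [0.2, 0.3, -1.4]
width: 0.0003
grip_force: 0.0
```

```bash
python3 -m crank '{"steps":[[[0,0,-1],[0,0,0]],[[0,0,-1],[0,0,0]],[[0,0,-1],[0,0,0]],[[0,0,-1],[0,0,0]],[[0,0,-1],[0,0,0]],[[0,-0.4,0],[0,0,0]],[[0,-0.4,0],[0,0,0]],[[0,-0.4,0],[0,0,0]],[[0,-0.4,0],[0,0,0]],[[0,-0.4,0],[0,0,0]]]}'; python3 -m crank '{"steps":[[[0,-0.3,0],[0,0,0]],[[0.02,-0.3,0],[0,0,0]],[[0.02,-0.3,0],[0,0,0]],[[0.02,-0.3,0],[0,0,0]],[[0.02,-0.3,0],[0,0,0]]]}'; cat > lid.py <<'E'
from h import *
for n in("top","scene"):
    c,W=shot(n); x,y,z=fr(W)
    m=(abs(y+.037)<.006)&(x>.15)&(x<.37)&(z>.10)&(z<.25)
    print(n,m.sum(),np.round([x[m].min(),x[m].max(),z[m].min(),z[m].max()],3) if m.sum() else "")
E
python3 lid.py
```

```text
time: 20.75
ee_pos: [0.425, 0.2024, 0.2108]
eef_rot: [0.678, 0.735, 0.001, 0.0]
ft_force: [-0.0, 1.0, 1.0]
width: 0.0006
grip_force: 2.5
time: 21.17
ee_pos: [0.4262, 0.1656, 0.2094]
eef_rot: [0.678, 0.735, 0.0, 0.0]
ft_force: [0.8, 0.4, 0.4]
width: 0.0006
grip_force: 0.5
top 27 [0.303 0.307 0.101 0.231]
scene 118 [0.268 0.31  0.101 0.235]
```

```bash
python3 -m crank '{"steps":[[[0.02,-0.3,0],[0,0,0]],[[0.02,-0.3,0],[0,0,0]],[[0.02,-0.3,0],[0,0,0]],[[0,0,0],[0,0,0]],[[0,0,0],[0,0,0]],[[0,0,0],[0,0,0]]]}';python3 lid.py
```

```text
time: 21.77
ee_pos: [0.4276, 0.1439, 0.2093]
eef_rot: [0.678, 0.735, 0.0, 0.0]
ft_force: [-0.5, 0.3, 0.9]
width: 0.0005
grip_force: 0.0
top 78 [0.253 0.311 0.101 0.223]
scene 99 [0.226 0.309 0.101 0.219]
```

It is falling on its own. I'll lift clear and wait.

```bash
python3 -m crank '{"steps":[[[0,0.5,0.5],[0,0,0]],[[0,0.5,1],[0,0,0]],[[0,0,1],[0,0,0]],[[0,0,1],[0,0,0]],[[0,0,1],[0,0,0]],[[0,0,0],[0,0,0]],[[0,0,0],[0,0,0]],[[0,0,0],[0,0,0]],[[0,0,0],[0,0,0]],[[0,0,0],[0,0,0]]]}' 40; python3 -m crank '{"steps":[[[0,0,0],[0,0,0]],[[0,0,0],[0,0,0]],[[0,0,0],[0,0,0]],[[0,0,0],[0,0,0]],[[0,0,0],[0,0,0]],[[0,0,0],[0,0,0]],[[0,0,0],[0,0,0]],[[0,0,0],[0,0,0]],[[0,0,0],[0,0,0]],[[0,0,0],[0,0,0]]]}'; python3 lid.py; python3 - <<'E'
from h import *
for n in("top","scene"):
    c,W=shot(n); x,y,z=fr(W); np.save(n+"1.npy",W); cv2.imwrite(f"pics/{n}1.png",c["pixels"])
    m=(y<-.048)&(y>-.11)&(x>.12)&(x<.31)&(z>.098)&(z<.14)
    if m.sum()>8:
        p=np.c_[x,y][m].astype(np.float32); print(n,m.sum(),cv2.minAreaRect(p),"z",np.percentile(z[m],[5,50,95]),"s",x[m].min(),x[m].max(),"y",y[m].min(),y[m].max())
    m=(abs(y)<.035)&(x>.18)&(x<.29)&(z>.07)&(z<.13); print("lid top fit",np.polyfit(x[m],z[m],1))
c,W=shot("top"); cv2.imwrite("pics/c7.png",cv2.resize(c["pixels"][190:340,200:360],(640,600)))
E
```

```text
time: 22.7
ee_pos: [0.4273, 0.1686, 0.3208]
eef_rot: [0.678, 0.735, -0.001, -0.0]
ft_force: [0.7, -0.0, -0.1]
width: 0.0393
grip_force: 0.0
time: 23.53
ee_pos: [0.4277, 0.1687, 0.3218]
eef_rot: [0.678, 0.735, 0.0, 0.0]
ft_force: [-0.0, -0.3, 0.2]
width: 0.0396
grip_force: 0.0
top 17 [0.276 0.313 0.1   0.103]
scene 12 [0.276 0.309 0.1   0.102]
top 160 ((0.19634252786636353, -0.06356756389141083), (0.012889793142676353, 0.062127795070409775), 84.96833038330078) z [0.11553374 0.12100906 0.1262739 ] s 0.16511411617559352 0.22735750923325462 y -0.07171726952596144 -0.0571794267497814
lid top fit [0.11584833 0.063911  ]
scene 226 ((0.19451621174812317, -0.06497610360383987), (0.016081977635622025, 0.062051087617874146), 86.18608093261719) z [0.10702572 0.11881193 0.12527206] s 0.163520388764496 0.22563662546393257 y -0.07292482983125613 -0.055588146800791695
lid top fit [0.1155306  0.06402843]
```

View pics/c7.png

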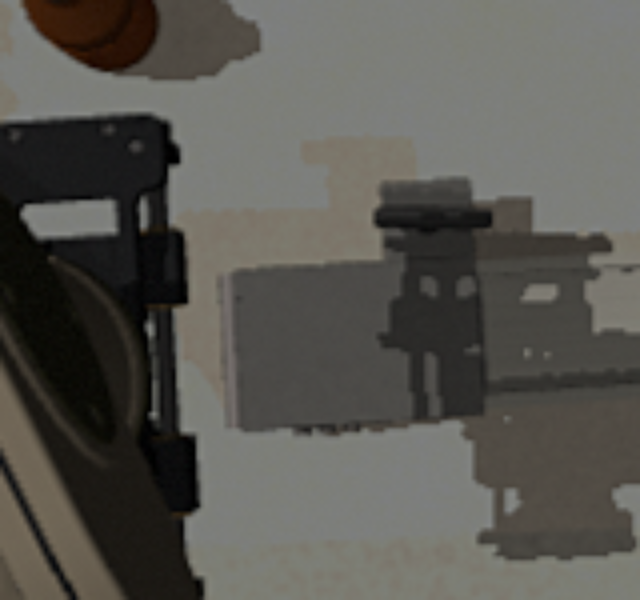

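The lid is shut. The bar runs from (378,215) to (490,218) in the crop, still lengthwise. Going over the T-handle.

```bash
python3 -m crank '{"steps":[[[0.5,-0.8,0],[0,0,-1]],[[0.5,-0.8,0],[0.8,0.064,0]],[[0.5,-0.8,0],[0.8,0.064,0]],[[0.5,-0.8,-0.5],[0,0,0]],[[0.5,-0.8,-1],[0,0,0]],[[0.5,-0.8,-1],[0,0,0]],[[0.18,-0.15,-1],[0,0,0]],[[0,0,-1],[0,0,0]],[[0,0,0],[0,0,0]],[[0,0,0],[0,0,0]]]}' 40; python3 - <<'E'
from h import *
s=monitor.read_state(); print(np.round(s['joint_positions'],3)); from scipy.spatial.transform import Rotation as R
M=R.from_quat(s['eef_rot']).as_matrix(); print(M.round(3)); p=s['ee_pos']; d=p[:2]-A; print("s,y",d@ex,d@ey,p[2])
E
```

```text
time: 24.62
ee_pos: [0.5065, 0.0451, 0.209]
eef_rot: [0.708, 0.703, 0.044, -0.054]
ft_force: [0.2, -0.0, 1.1]
width: 0.0398
grip_force: 0.0
[-0.524  0.084  0.47   1.805 -0.186  1.273 -0.006]
[[ 0.007  1.    -0.013]
 [ 0.99  -0.005  0.139]
 [ 0.139 -0.014 -0.99 ]]
s,y 0.19563108109449187 -0.06331825421789627 0.20898171492780637
```

```bash
python3 -m crank '{"steps":[[[0.02,0,-1],[0,0,0]],[[0,0,-1],[0,0,0]],[[0,0,-1],[0,0,0]],[[0,0,-0.8],[0,0,0]],[[0,0,-0.45],[0,0,0]],[[0,0,0],[0,0,0]],[[0,0,0],[0,0,0]]]}'; python3 -m crank '{"steps":[[[0,0,0],[0,0,0]],[[0,0,0],[0,0,0]],[[0,0,0],[0,0,0]],[[0,0,0],[0,0,0]],[[0,0,0],[0,0,0]],[[0,0,0],[0,0,0]]]}' 3 30
```

```text
time: 25.2
ee_pos: [0.5084, 0.0454, 0.1045]
eef_rot: [0.707, 0.703, 0.046, -0.053]
ft_force: [-0.2, -0.6, -0.3]
width: 0.0399
grip_force: 0.0
time: 25.7
ee_pos: [0.5071, 0.045, 0.1032]
eef_rot: [0.708, 0.703, 0.045, -0.054]
ft_force: [-5.5, -0.2, 4.2]
width: 0.0128
grip_force: 30.0
```

```bash
python3 -m crank '{"steps":[[[0,0,0],[-0.01,0.14,-0.99]],[[0,0,0],[-0.01,0.14,-0.99]],[[0,0,-0.01],[-0.01,0.14,-0.99]],[[0,0,-0.01],[-0.01,0.14,-0.99]],[[0,0,-0.01],[-0.01,0.14,-0.99]]]}'; python3 -m crank '{"steps":[[[0,0,-0.01],[-0.01,0.14,-0.99]],[[0,0,-0.01],[-0.01,0.14,-0.99]],[[0,0,-0.01],[-0.01,0.14,-0.99]],[[0,0,-0.01],[-0.01,0.14,-0.99]]]}'
```

```text
time: 26.12
ee_pos: [0.5062, 0.0451, 0.1021]
eef_rot: [0.844, 0.532, 0.031, -0.063]
ft_force: [-8.3, -0.3, 6.3]
width: 0.0127
grip_force: 30.0
time: 26.45
ee_pos: [0.5055, 0.0455, 0.1008]
eef_rot: [0.923, 0.377, 0.019, -0.068]
ft_force: [-8.4, 1.6, 4.5]
width: 0.0127
grip_force: 30.0
```

```bash
python3 -m crank '{"steps":[[[0.01,0,-0.01],[-0.01,0.14,-0.99]],[[0.01,0,-0.01],[-0.01,0.14,-0.99]],[[0.01,0,-0.01],[-0.01,0.14,-0.99]],[[0.01,0,-0.01],[-0.01,0.14,-0.99]],[[0,0,-0.01],[-0.01,0.14,-0.99]]]}'; python3 -m crank '{"steps":[[[0,0,-0.01],[-0.01,0.14,-0.99]],[[0,0,-0.01],[-0.01,0.14,-0.99]],[[0,0,0],[0,0,0]]]}'; python3 - <<'E'
from h import *
s=monitor.read_state(); print(np.round(s['joint_positions'],3),np.round(s['torque'],2)); from scipy.spatial.transform import Rotation as R
M=R.from_quat(s['eef_rot']).as_matrix(); print("tool x ang",np.degrees(np.arctan2(M[1,0],M[0,0]))-94.48)
E
```

```text
time: 26.87
ee_pos: [0.5052, 0.0463, 0.0993]
eef_rot: [0.983, 0.169, 0.003, -0.072]
ft_force: [-16.4, 3.8, 10.1]
width: 0.0126
grip_force: 30.1
time: 27.12
ee_pos: [0.5052, 0.0466, 0.099]
eef_rot: [0.994, 0.082, -0.004, -0.072]
ft_force: [-16.6, 3.9, 12.8]
width: 0.0126
grip_force: 30.1
[-0.646  0.22   0.631  1.936 -0.314  1.064 -1.273] [1.13 3.89 0.52]
tool x ang -85.08176585486326
```

```bash
python3 -m crank '{"steps":[[[-0.03,0,0],[-0.01,0.1,-0.7]],[[0,0,0],[0,0,0]],[[0,0,0],[0,0,0]]]}';  python3 -m crank '{"steps":[[[0,0,0],[0,0,0]],[[0,0,0],[0,0,0]],[[0,0,0],[0,0,0]],[[0,0,0],[0,0,0]]]}' 40; python3 -m crank '{"steps":[[[0,-0.06,0.5],[0,0,0]],[[0,-0.14,1],[0,0,0]],[[0,-0.14,1],[0,0,0]],[[0,0,1],[0,0,0]],[[0,0,1],[0,0,0]],[[0,-1,1],[0,0,0]],[[0,-1,1],[0,0,0]],[[0,-1,0],[0,0,0]],[[0,-1,0],[0,0,0]],[[0,-1,0],[0,0,0]]]}'; python3 -m crank '{"steps":[[[0,-1,0],[0,0,0]],[[0,-1,0],[0,0,0]],[[0,-1,0],[0,0,0]],[[0,0,0],[0,0,0]],[[0,0,0],[0,0,0]],[[0,0,0],[0,0,0]]]}'; python3 - <<'E'
from h import *
for n in("top","scene"):
    c,W=shot(n); x,y,z=fr(W); cv2.imwrite(f"pics/{n}2.png",c["pixels"])
    m=(y<-.02)&(y>-.12)&(x>.12)&(x<.31)&(z>.105)&(z<.14)
    if m.sum()>8: print(n,m.sum(),cv2.minAreaRect(np.c_[x,y][m].astype(np.float32)),np.median(z[m]))
    m=(abs(y)<.035)&(x>.18)&(x<.29)&(z>.07)&(z<.13); k=np.polyfit(x[m],z[m],1); print("lid angle",.157-np.arctan(k[0]))
    for nm,b,zz in(("sq",(.664,-.2415),(.015,.04)),("jar",(.7058,.1182),(.03,.06)),("bottle",(.62,.238),(.05,.2))):
        w=W.reshape(-1,3); q=(np.hypot(w[:,0]-b[0],w[:,1]-b[1])<.07)&(w[:,2]>zz[0])&(w[:,2]<zz[1]); print(nm,cv2.minAreaRect(w[q,:2].astype(np.float32))[0])
cv2.imwrite("pics/c8.png",c["pixels"])
E
```

```text
time: 27.37
ee_pos: [0.505, 0.0467, 0.0993]
eef_rot: [0.996, 0.054, -0.005, -0.072]
ft_force: [-14.5, 3.8, 10.1]
width: 0.0127
grip_force: 30.1
time: 27.7
ee_pos: [0.5082, 0.0448, 0.0997]
eef_rot: [0.996, 0.053, -0.001, -0.071]
ft_force: [-0.1, -0.5, 1.1]
width: 0.0323
grip_force: 0.0
time: 28.53
ee_pos: [0.508, -0.0902, 0.2637]
eef_rot: [0.996, 0.053, -0.001, -0.071]
ft_force: [0.1, -0.4, -0.4]
width: 0.0397
grip_force: 0.0
time: 29.03
ee_pos: [0.508, -0.1632, 0.2626]
eef_rot: [0.996, 0.053, -0.002, -0.071]
ft_force: [0.2, 0.5, -0.4]
width: 0.0396
grip_force: 0.0
top 162 ((0.19621410965919495, -0.06344407796859741), (0.01246199943125248, 0.061203304678201675), 2.758234739303589) 0.11703594188800692
lid angle 0.00796483994284325
sq (0.663715660572052, -0.2403428703546524)
jar (0.7058712840080261, 0.11828215420246124)
bottle (0.6263365149497986, 0.24259352684020996)
scene 160 ((0.1939799040555954, -0.06321351230144501), (0.01368200033903122, 0.06543635576963425), 0.35147014260292053) 0.1167172631048703
lid angle 0.011961919874011545
sq (0.664141058921814, -0.24255865812301636)
jar (0.7071943283081055, 0.11600124090909958)
bottle (0.6328028440475464, 0.23995137214660645)
```

View pics/c8.png

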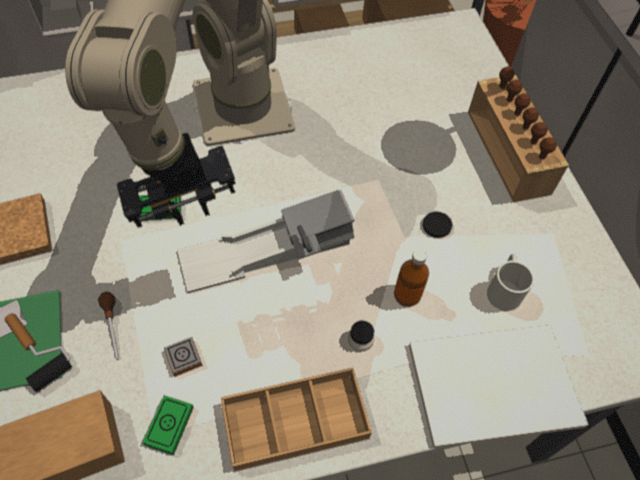

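The picture shows the lid shut at (318,222) with the T-handle bar across the box, and the bystanders unmoved. One numeric check of the lid drop before handing in.

```bash
python3 - <<'E'
from h import *
for n in("top","scene"):
    c,W=shot(n); W0=np.load(n+"1.npy")
    for lab,w in(("before",W0),("now",W)):
        x,y,z=fr(w); m=(abs(y)<.04)&(z>.06)&(z<.13)
        print(n,lab,[np.round(np.mean(z[m&(abs(x-s)<.01)])*1000,2) for s in(.19,.21,.23,.25,.27,.29)])
E
```

```text
top before [np.float64(85.93), np.float64(88.18), np.float64(90.64), np.float64(92.94), np.float64(95.1), np.float64(97.63)]
top now [np.float64(83.59), np.float64(84.73), np.float64(87.52), np.float64(90.76), np.float64(93.71), np.float64(96.91)]
scene before [np.float64(86.01), np.float64(88.45), np.float64(90.65), np.float64(91.71), np.float64(93.93), np.float64(96.59)]
scene now [np.float64(83.41), np.float64(84.64), np.float64(87.33), np.float64(89.67), np.float64(92.79), np.float64(95.1)]
```

```bash
python3 -c "
from h import *
print(ticket.close_job())"
```

```text
the job is handed in; nothing more can be done
None
```

I handed the job in at about 29 s. The block was pushed up against the top stop. The lid is shut and measures about 0.006–0.012 rad (limit 0.02), and the T-handle is turned about 1.5 rad. My first push jammed the block in the ramp mouth, so I re-centred it on the apron and pushed again. The square block, ink jar and bottle measured unmoved, the other bystanders look in place in the last picture, and no verdict came back.

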